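Discard a spent filter cartridge through a pedal-lid bench bin

ROBOT

A 6-joint arm with a two-finger parallel gripper is mounted at the origin on the work surface. World frame = base frame: x ahead of the robot, y to its left, z up, the work surface at z = 0. Lengths are in m, angles in rad, forces in N, time in s.
With the tool pointing down it reaches from about 0.3 to 0.875 m from the base axis. Payload 6.4 kg.
Tool frame: the origin (TCP) lies midway between the tips of the shut fingers; the grasp point (between the pads) lies 19 mm behind it; z points along the fingers, y is the line along which they close (so a half turn about z gives the same grasp; the last joint's range is limited). The gripper opens to 85 mm and grips with 20 to 120 N. Pads are 22 mm wide; open, the fingers measure 114 mm over their backs; the gripper's body (76 mm by 85 mm) begins 54 mm behind the grasp point. The pads swing forward as they close: fully open they stand 13 mm farther back than shut.
Start: joints at [1.138, 0.181, 1.607, -0, 1.354, -0.206], TCP at [0.129, 0.56, 0.231] pointing down, gripper open.
Joint ranges: [-2.99, 2.99], [-0.89, 2.07], [0.3, 2.58], [-1.14, 4.28], [0, 2.63], [-3.12, 3.12]. Speed limits (rad/s): [2.57, 2.57, 3.01, 3.14, 3.14, 3.14].

INTERFACE

Orientations are given as [roll, pitch, yaw] about the fixed x, y, z axes, in that order (R = Rz(yaw) Ry(pitch) Rx(roll)).
In Python, from rig import sensors, optics, manip gives the robot as it stands. The module is installed in compiled form; this text tells all that it offers.
- The arm moves only by the tool send_rows, never from a script. Its argument "plan" is a list of rows, each a list of 5 numbers: the closure in counts, from 0 (fully open) to 255 (shut), then the shift along the tool's x, y, z in m, then the turn about the tool's z in degrees. In form: [[hand, dx, dy, dz, spin], ...]. A call has 1 to 12 rows; each row shifts and turns the commanded pose from where the row before left it, along the tool's axes as they then stand; what a row does not reach is not made up. A row lasts 1/10 s, in which the tool goes at most 50 mm and 8.59 degrees, less where a joint would pass 70% of its speed; a pose out of reach is approached as far as the arm can. A call is refused whole if a number of a shift passes 0.05 or a number of a turn 8.59, either way. A call with a gripper value outside its range is refused whole. The fingers move at their own pace and stop on an object; "newtons" is the grip in N (left out, the last holds). Time passes only in rows, so rows that do not move let the fingers close. It gives the time, the measured TCP pose, the force, the opening and the grip force at its end, in the units of the state.
- sensors.state(): the state, without advancing time (a new reading comes with each control period).
- optics.camera(name): name is "scene" or "top" or "wrist"; returns (picture, depth): 480x640x3 uint8, blue, green, red; 480x640 float32, m along the optical axis (not along the pixel's ray), 0 where there is no reading.
- optics.get_calibration(name): a dict with "fx", "fy", "cx", "cy" (pixels), "camera_from_world" (4x4, takes a point from world to camera coordinates); the wrist camera has in their place "T_tool_cam" (4x4, takes a point from camera to tool coordinates, whose origin is the TCP and whose axes are the flange's). Camera axes: x right, y down, z forward; pixel columns grow to the right and rows downward; lengths in m; the calibration is good to about 2 mm. The wrist camera is an equidistant fisheye: a pixel r from the principal point sees the ray r / f radians off the axis. A picture is of the moment at which its call begins: read the wrist's pose just before it. get_calibration takes no time and is no camera call.
- manip.close_job(): hands the job in; it is judged then, once.
Trained networks look in the newest picture that a camera, given by its name, has taken for a name from the list of things; names that differ only in an ending like _2 or _b are one class to them, and where a whole thing is asked for, a point or a joint stands for the part that bears it (a point fixed in the world has none). Each returns a list of dicts, best first, with "confidence" (0 to 1); they miss things now and then, are a little off and sometimes report something else, mostly with a low value. They report only what shows in the picture. A call takes as long as a camera call. They do not tell look-alikes from the thing itself.
- optics.boxes_of(camera, query): "at" ([column, row] in pixels, amid what is visible of it).
The state is a dict: "t": time; "joint_positions": joint angles; "joint_velocities": joint speeds; "joint_torque": joint torques, N m; "ee_pos": TCP position; "ee_rot": TCP orientation; "contact_force": force on the tool from outside, world axes, zero at the start; "moment": the same for the moment, N m; "width": finger opening in m; "finger_force": force on a finger pad.
Only numpy, scipy, OpenCV 4.12 (cv2) and the standard library are available. Lean on these libraries where they do the work, as an engineer would, in place of code of your own. Each camera call takes 0.05 s, during which the arm holds its last target. There are 200 camera calls.

TASK

Take the spent filter cartridge from its cradle, lay it crosswise in the bin's chute so that it rolls down against the closed lid, and let go of it. Then press the pedal gently down until it rests firmly, but not hard, on the rubber stop under it, so that the lid rises and the cartridge rolls into the bin; keep it resting on the stop for about a second after the cartridge has dropped in. Then ease the pedal slowly, over two seconds or so, all the way back up so that the lid comes down without slamming, never touching the lid itself, and leave the bottles and the beaker where they stand.

Things in the scene. Friction and masses are not known exactly. Their poses are not given: they have to be found in the camera images.
- cartridge: spent filter cartridge, a white cylinder with grey bands, 40 mm diameter, 70 mm long, about 90 g, lying on its side in the cradle, free to roll. Origin at its centre, its y axis along the cylinder.
- cradle: low aluminium plate fixed to the bench, 110 x 100 mm, 5 mm thick, with two ridges 5 mm high that keep the cartridge from rolling; the cartridge lies on it with its axis along the cradle's y, its centre 25 mm above the bench. The ridges measure 38 mm over their outsides. Origin under the plate's centre.
- bin: white bench bin, fixed, 240 mm deep (x), 122 wide (y), side walls 192 high, 110 apart inside. Origin centre of underside; front faces its -x, to the robot. On top, x = -0.120 to 0, an open steel chute slopes 12 deg down to +x, surface z 0.175 to 0.150; behind it the mouth under the lid. A cartridge laid crosswise (axis along bin y) rolls down against the lid's lip, centre about x -0.023, z 0.175.
- chute (a point): middle of the chute's sloping surface, in the bin frame at (-0.060, 0, 0.163): a good place to set the cartridge down, which leaves about 35 mm between it and the lid's lip. Axes as the bin's.
- lid: steel lid over the mouth. Origin on its hinge, along bin y at bin x 0.117, z 0.198. Shut: level, own z up, top 200 mm high, with a 44 mm lip hanging from its front edge at the chute's foot (bin x 0). Linked: it turns up 3 rad per rad of pedal; at first the lip nudges the cartridge a few mm up the chute, then passes over it. 0.25 kg; it falls shut if the pedal is let go.
- pedal (a joint): pedal angle, rad: 0 = fully up (lid shut), grows as it is pressed down. Sprung and carrying the lid: moving the pad takes about 4 to 8 N, then rises some 6 N per mm where the arm meets a rubber stop under it, somewhere from 0.30 to 0.43 (lid open 0.9 to 1.3 rad). The stop is screw-adjusted and differs each time: feel for it. Resting firmly but not hard on it means a push of 10 to 20 N.
- pedal_pad (a point): middle of the upper face of the pedal's pad, 60 mm wide (bin y), 40 long, at bin x -0.202. The pedal's hinge lies along bin y at bin x -0.105, z 0.050, 100 mm from the pad. Pedal up: pad 75 mm above the bench, sloping up 0.2 rad towards the robot; on its stop: 30 to 45 mm above the bench. The stop, a round black buffer on a screw, stands under the pedal's arm 60 mm from the hinge.
- tub: white reagent jar with a red cap, 66 mm wide, 120 mm high, standing loose. Origin under its centre.
- media: amber bottle with a blue cap, 72 mm wide, 150 mm high, standing loose. Origin under its centre.
- beaker: glass beaker, 70 mm wide, 90 mm high, standing loose. Origin under its centre.
Things that resemble listed ones, but are neither listed nor needed, are in the scene too. There is more than one size of the cartridge; the job needs the smallest.

How it is judged:
On the way, in this order (a step that is already met when the one before it is completed fails the run):
1. the cartridge lies in the chute, let go, with the lid still shut (x of cartridge in the frame of bin between -0.06 and -0.01 m and y of cartridge in the frame of bin between -0.03 and 0.03 m and z of cartridge in the frame of bin between 0.165 and 0.195 m and contact force between the fingers and cartridge below 0.1 N and linear speed of cartridge below 0.05 m/s and value of joint pedal below 0.03 rad), for 0.2 s.
2. the pedal is held down on its stop with a push of 9 N or more for 0.5 s with the cartridge already in the bin (contact force between the fingers and bin above 9 N and value of joint pedal above 0.27 rad and z of cartridge in the frame of bin below 0.1 m), for 0.5 s.
At the end, for the whole second after the job is handed in: The cartridge lies at rest inside the bin (its centre between the walls and less than 100 mm above the bench), the pedal is fully up (under 0.03 rad) and the lid is shut (within 0.09 rad of level) (value of joint pedal below 0.03 rad and angle between lid's own z axis and vertical below 0.09 rad and z of cartridge in the frame of bin below 0.1 m and x of cartridge in the frame of bin between -0.12 and 0.12 m and y of cartridge in the frame of bin between -0.06 and 0.06 m and linear speed of cartridge below 0.03 m/s); the robot touches nothing.
It fails at once if the robot presses on the pedal or the bin with more than 22 N (contact force between any of the fingers, the arm and bin above 22 N).
It fails at once if the robot touches the lid (more than 1 N) (contact force between any of the fingers, the arm and lid above 1 N).
It fails at once if the pedal springs back faster than 0.6 rad/s (60 mm/s at the pad), so that the lid slams (velocity of joint pedal below -0.6 rad/s).
It fails at once if a bottle or the beaker is moved more than 20 mm (distance of any of tub, media, beaker from where it was at the start of the episode above 0.02 m).
It also fails if it takes over 64 s, if anything falls off the work surface, if the arm or the gripper's body presses on something with over 40 N, if the wrist force passes 120 N, or if a joint passes its speed limit or range.

## Working session

There is one attempt and no reset: what is moved stays moved. The work goes in short steps, Python scripts to look and compute and a tool call to move; the robot and the scene stay as the last step left them, time stands still between calls to the robot, and variables do not carry over. Pictures are saved under pics/ and viewed, at most 10 in all, crops included, and the job is handed in when it is done.

Besides the shell and the picture viewer there is one more tool, called after "Emit:" in YAML: its name, and indented under it one key for each argument. send_rows: Moves the arm, as the interface text tells. Its arguments: {"type":"object","properties":{"plan":{"type":"array","items":{"type":"array","items":{"type":"number"}}},"newtons":{"type":"number"}},"required":["plan"]}

```bash
mkdir -p pics; cat > h.py <<'E'
import numpy as np, cv2
from rig import sensors, optics, manip
def world(cam, pic_depth, at, rad=2):
    c=optics.get_calibration(cam); u,v=int(round(at[0])),int(round(at[1]))
    p=pic_depth[max(0,v-rad):v+rad+1,max(0,u-rad):u+rad+1]; p=p[p>0]
    if len(p)==0: return None
    z=np.median(p); T=np.linalg.inv(np.array(c["camera_from_world"]))
    return (T@np.array([(at[0]-c["cx"])/c["fx"]*z,(at[1]-c["cy"])/c["fy"]*z,z,1]))[:3]
def cloud(cam,d):
    c=optics.get_calibration(cam); v,u=np.mgrid[:480,:640]
    P=np.stack([(u-c["cx"])/c["fx"]*d,(v-c["cy"])/c["fy"]*d,d,np.ones_like(d)],-1)
    return (P@np.linalg.inv(np.array(c["camera_from_world"])).T)[...,:3]
E
python3 - <<'E'
from h import *
np.set_printoptions(precision=4,suppress=True)
s=sensors.state(); print(s)
for cam in("top","scene"):
    p,d=optics.camera(cam); cv2.imwrite(f"pics/{cam}0.png",p); np.save(f"{cam}0.npy",d)
    for q in("cartridge","cradle","bin","lid","pedal_pad","tub","media","beaker"):
        for b in optics.boxes_of(cam,q)[:5]:
            print(cam,q,np.round(b["at"]),round(b["confidence"],2),world(cam,d,b["at"]))
E
```

```text
{'t': 0.0, 'joint_positions': array([ 1.1377,  0.1816,  1.608 ,  0.    ,  1.3538, -0.2063]), 'joint_velocities': array([ 0.0021, -0.0002,  0.0009, -0.0006,  0.0009, -0.0013]), 'joint_torque': array([ -0.002 , -44.4883, -35.1322,  -0.0006,   0.0093,   0.    ]), 'ee_pos': array([0.1291, 0.5598, 0.2304]), 'ee_rot': array([-3.1399, -0.0004,  2.9148]), 'contact_force': array([0.5547, 0.308 , 0.3761]), 'moment': array([-0.0159,  0.0346,  0.0203]), 'finger_force': 0.0, 'width': 0.08545326553004064}
top cartridge [136. 319.] 0.67 [0.3611 0.4548 0.0516]
top cartridge [193. 354.] 0.58 [0.2893 0.3304 0.0496]
top cartridge [197. 285.] 0.57 [0.4357 0.3274 0.0449]
top cradle [202. 285.] 0.34 [0.4363 0.3184 0.0442]
top bin [331. 185.] 0.93 [0.6451 0.0433 0.1527]
top lid [327. 149.] 0.98 [0.7073 0.053  0.2004]
top pedal_pad [333. 272.] 0.59 [0.4715 0.0337 0.0692]
top tub [479. 273.] 0.63 [ 0.4749 -0.2629  0.1195]
top media [472. 189.] 0.63 [ 0.6468 -0.2475  0.1222]
top beaker [217. 172.] 0.97 [0.6918 0.2986 0.006 ]
scene cartridge [363. 191.] 0.63 [0.3085 0.3271 0.0445]
scene cartridge [379. 224.] 0.6 [0.446  0.3083 0.0409]
scene cartridge [411. 192.] 0.59 [0.3672 0.4471 0.0489]
scene cradle [380. 236.] 0.58 [0.4562 0.3094 0.0072]
scene bin [319. 294.] 0.77 [0.7451 0.0137 0.2012]
scene lid [331. 276.] 0.8 [0.7089 0.0539 0.2017]
scene lid [156. 290.] 0.22 [ 0.5041 -0.2845  0.0932]
scene tub [155. 293.] 0.81 [ 0.5064 -0.2873  0.0863]
scene tub [322. 292.] 0.5 [0.7426 0.02   0.2011]
scene media [183. 344.] 0.88 [ 0.6819 -0.2643  0.0994]
scene beaker [416. 282.] 0.83 [0.6644 0.2995 0.0372]
scene beaker [157. 289.] 0.53 [ 0.5051 -0.2813  0.0935]
```

View pics/top0.png

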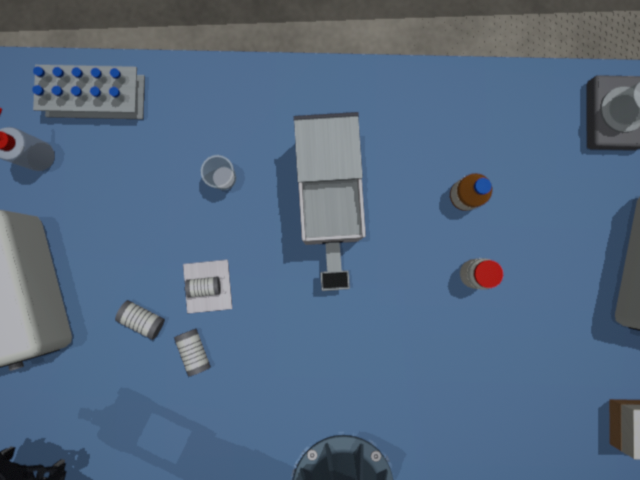

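```bash
python3 - <<'E'
from h import *
np.set_printoptions(precision=4,suppress=True)
P=cloud("top",np.load("top0.npy"))
def rect(name,c,r,lo,hi):
    m=(np.hypot(P[...,0]-c[0],P[...,1]-c[1])<r)&(P[...,2]>lo)&(P[...,2]<hi)
    q=P[m]; (cx,cy),(w,h),a=cv2.minAreaRect((q[:,:2]*1000).astype(np.float32))
    print(name,m.sum(),"c",cx,cy,"size",w,h,"ang",a,"zmax",np.percentile(q[:,2],[50,98]))
for n,c in (("c1",(.361,.455)),("c2",(.289,.330)),("c3",(.436,.327))):
    rect(n,c,.06,.022,.07); rect(n+" plate",c,.085,.003,.09)
rect("lid",(.707,.053),.12,.194,.21)
rect("binall",(.645,.043),.2,.12,.21)
rect("pad",(.4715,.034),.05,.045,.09)
E
```

```text
c1 1070 c 358.46728515625 454.8028869628906 size 92.10841369628906 52.332584381103516 ang 64.54070281982422 zmax [0.0473 0.0552]
c1 plate 1577 c 362.20343017578125 454.95904541015625 size 166.51377868652344 165.1387939453125 ang 40.72290802001953 zmax [0.042  0.0545]
c2 1028 c 290.2220764160156 338.3031005859375 size 91.02369689941406 52.105133056640625 ang 21.853797912597656 zmax [0.0475 0.0549]
c2 plate 1495 c 290.4364318847656 329.1029052734375 size 166.82080078125 165.0165252685547 ang 13.72396183013916 zmax [0.0428 0.0545]
c3 622 c 432.63153076171875 319.0199279785156 size 40.386375427246094 71.59283447265625 ang 6.776309490203857 zmax [0.0417 0.049 ]
c3 plate 2229 c 435.4977722167969 327.27935791015625 size 163.23150634765625 165.4870147705078 ang 75.15638732910156 zmax [0.0066 0.0471]
lid 4282 c 690.8558959960938 50.378116607666016 size 173.9907989501953 125.71831512451172 ang 4.3293375968933105 zmax [0.2002 0.2047]
binall 8061 c 656.275634765625 46.849205017089844 size 243.2591094970703 125.75899505615234 ang 4.775176048278809 zmax [0.1969 0.2041]
pad 834 c 476.5308532714844 30.575828552246094 size 87.55098724365234 59.71302795410156 ang 2.382868766784668 zmax [0.0715 0.0799]
```

The top view shows the small cartridge at (203,287) on its cradle, with two larger look-alikes to its lower left. The bin is at (330,180), its pad at (335,281), and the tub, media and beaker are clear of the path. I'll turn the hand first, then travel.

Emit:
send_rows:
  plan:
    - [0,0,0,0,7.8]
    - [0,0,0,0,7.8]
    - [0,0,0,0,7.8]
    - [0,0,0,0,7.8]
    - [0,0,0,0,7.8]
    - [0,0,0,0,7.8]
    - [0,0,0,0,7.8]
    - [0,0,0,0,7.8]
    - [0,0,0,0,7.8]
  newtons: 30

```text
t: 1.8
ee_pos: [0.1293, 0.5603, 0.2313]
ee_rot: [3.142, -0.0, 1.684]
contact_force: [0.3, -0.7, 0.3]
width: 0.0852
finger_force: 0.0
```

Emit:
send_rows:
  plan:
    - [0,-0.025,0.025,0,0]
    - [0,-0.025,0.025,0,0]
    - [0,-0.025,0.025,0,0]
    - [0,-0.025,0.025,0,0]
    - [0,-0.025,0.025,0,0]
    - [0,-0.025,0.025,0,0]
    - [0,-0.025,0.025,0,0]
    - [0,-0.025,0.025,0,0]
    - [0,-0.025,0.025,0,0]
    - [0,-0.025,0.025,0,0]
    - [0,-0.025,0.023,0,0]
    - [0,0,0,0,0]

```text
t: 3.0
ee_pos: [0.4359, 0.3171, 0.2314]
ee_rot: [3.14, 0.001, 1.685]
contact_force: [-0.1, 0.1, 0.1]
width: 0.0855
finger_force: 0.0
```

```bash
cat >> h.py <<'E'
def togo(xyz,yaw_deg):
    """tool-axis shift and spin to a pointing-down world pose"""
    from scipy.spatial.transform import Rotation as R
    s=sensors.state(); Rt=R.from_euler("xyz",s["ee_rot"])
    d=Rt.inv().apply(np.array(xyz)-s["ee_pos"])
    sp=-(yaw_deg-np.degrees(s["ee_rot"][2])); sp=(sp+180)%360-180
    print("t",round(s["t"],2),"at",np.round(s["ee_pos"],4),"rot",np.round(s["ee_rot"],3),"shift",np.round(d,4),"spin",round(sp,2),"w",round(s["width"],4),"F",np.round(s["contact_force"],2),"ff",round(float(s["finger_force"]),2))
E
python3 - <<'E'
from h import *
togo((.4326,.319,.012),96.8)
p,d=optics.camera("wrist"); cv2.imwrite("pics/w1.png",p)
E
```

```text
t 3.0 at [0.4359 0.3171 0.2314] rot [3.140e+00 1.000e-03 1.685e+00] shift [ 0.0025 -0.0033  0.2194] spin -0.24 w 0.0855 F [-0.12  0.07  0.12] ff 0.0
```

View pics/w1.png

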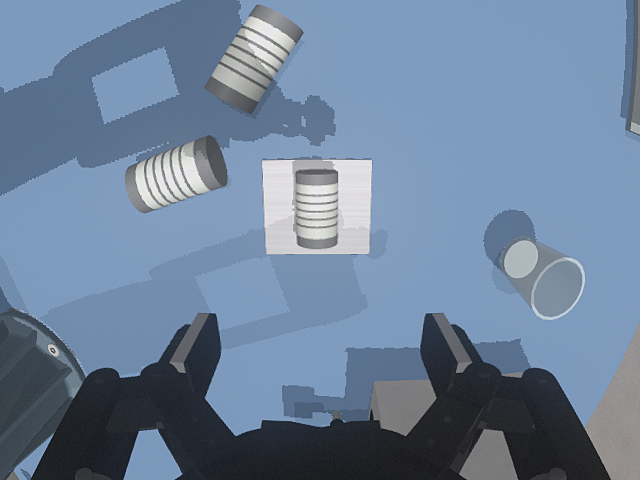

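The wrist view shows the cartridge at (317,208), upright and centred between the fingers (columns 205 and 435), so the alignment is good. I'll descend and grip.

Emit:
send_rows:
  plan:
    - [0,0.002,-0.003,0.035,0]
    - [0,0,0,0.035,0]
    - [0,0,0,0.035,0]
    - [0,0,0,0.035,0]
    - [0,0,0,0.035,0]
    - [0,0,0,0.025,0]
    - [0,0,0,0.019,0]
    - [0,0,0,0,0]
    - [130,0,0,0,0]
    - [255,0,0,0,0]
    - [255,0,0,0,0]
    - [255,0,0,0,0]

```text
t: 4.25
ee_pos: [0.4307, 0.3219, 0.0139]
ee_rot: [3.139, -0.001, 1.69]
contact_force: [-1.4, 0.1, 5.0]
width: 0.0391
finger_force: 29.7
```

Emit:
send_rows:
  plan:
    - [255,0,0,0,0]
    - [255,0,0,0,0]
    - [255,0,0,0,0]
    - [255,0,0,0,0]

```text
t: 4.65
ee_pos: [0.4307, 0.3218, 0.0138]
ee_rot: [3.139, -0.001, 1.69]
contact_force: [-1.9, 0.2, 7.0]
width: 0.0391
finger_force: 29.7
```

```bash
python3 - <<'E'
from h import *
b=np.array([.656,.047]);y=np.radians(4.7);R=np.array([[np.cos(y),-np.sin(y)],[np.sin(y),np.cos(y)]])
c=b+R@[-.06,0]; print(c, b+R@[-.202,0])
togo((*c,.25),94.7)
E
```

```text
[0.59620176 0.04208369] [0.45467925 0.03044842]
t 4.65 at [0.4307 0.3218 0.0138] rot [ 3.139e+00 -1.000e-03  1.690e+00] shift [-0.2972  0.1318 -0.2362] spin 2.1 w 0.0391 F [-1.94  0.23  7.01] ff 29.7
```

Emit:
send_rows:
  plan:
    - [255,0,0,-0.02,0]
    - [255,0,0,-0.04,0]
    - [255,0,0,-0.04,0]
    - [255,0,0,-0.04,0]
    - [255,0,0,-0.04,0]
    - [255,0,0,-0.04,0]
    - [255,0,0,-0.016,0]
    - [255,-0.027,0.012,0,0]
    - [255,-0.027,0.012,0,0]
    - [255,-0.027,0.012,0,0]
    - [255,-0.027,0.012,0,0]

```text
t: 5.75
ee_pos: [0.4905, 0.2187, 0.2487]
ee_rot: [3.141, -0.0, 1.69]
contact_force: [0.2, 0.0, -0.9]
width: 0.0391
finger_force: 31.0
```

Emit:
send_rows:
  plan:
    - [255,-0.027,0.012,0,0]
    - [255,-0.027,0.012,0,0]
    - [255,-0.027,0.012,0,0]
    - [255,-0.027,0.012,0,0]
    - [255,-0.027,0.012,0,0]
    - [255,-0.027,0.012,0,0]
    - [255,-0.027,0.012,0,0]
    - [255,0,0,0,2.1]
    - [255,0,0,0,0]
    - [255,0,0,0,0]

```text
t: 6.75
ee_pos: [0.5957, 0.0422, 0.2483]
ee_rot: [-3.141, -0.0, 1.654]
contact_force: [-0.2, -0.5, -0.5]
width: 0.0387
finger_force: 31.0
```

```bash
python3 - <<'E'
from h import *
togo((.5962,.0421,.175),94.7)
s=sensors.state()
from scipy.spatial.transform import Rotation as Ro
p,d=optics.camera("wrist"); cv2.imwrite("pics/w2.png",p)
c=optics.get_calibration("wrist"); print(c)
E
```

```text
t 6.75 at [0.5957 0.0422 0.2483] rot [-3.141 -0.     1.654] shift [-0.0001  0.0005  0.0733] spin 0.06 w 0.0387 F [-0.17 -0.55 -0.46] ff 30.97
{'fx': 371.64829954431775, 'fy': 371.64829954431775, 'cx': 320.2717814510602, 'cy': 243.40160994810634, 'T_tool_cam': array([[ 5.30477574e-04, -9.46536940e-01, -3.22595010e-01,
         8.29218221e-02],
       [ 9.99999724e-01,  6.69664550e-04, -3.20478628e-04,
        -1.61752095e-04],
       [ 5.19375302e-04, -3.22594751e-01,  9.46537034e-01,
        -1.41609902e-01],
       [ 0.00000000e+00,  0.00000000e+00,  0.00000000e+00,
         1.00000000e+00]])}
```

View pics/w2.png

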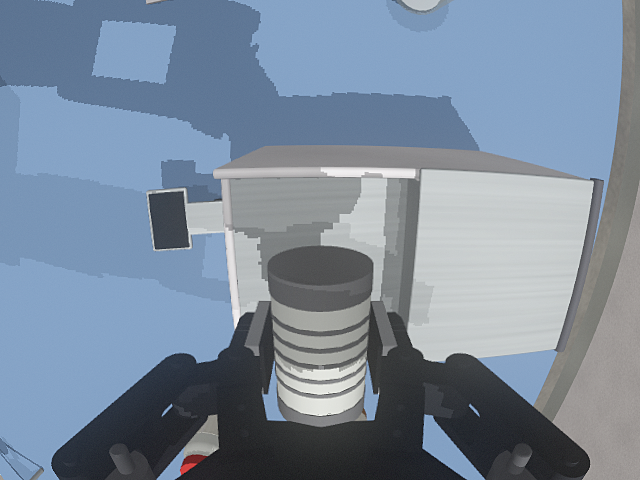

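The cartridge hangs crosswise over the chute at (320,330), clear of the lip at column 410. I'll lower it gently.

Emit:
send_rows:
  plan:
    - [255,0,-0.0025,0.02,0]
    - [255,0,0,0.02,0]
    - [255,0,0,0.015,0]
    - [255,0,0,0.007,0]
    - [255,0,0,0.004,0]
    - [255,0,0,0.003,0]
    - [255,0,0,0,0]
    - [255,0,0,0,0]

```text
t: 7.6
ee_pos: [0.5939, 0.0417, 0.18]
ee_rot: [3.141, 0.0, 1.653]
contact_force: [0.5, 0.1, -1.3]
width: 0.0389
finger_force: 31.0
```

Emit:
send_rows:
  plan:
    - [255,0,0,0.002,0]
    - [255,0,0,0,0]
    - [255,0,0,0,0]

```text
t: 7.9
ee_pos: [0.5935, 0.0417, 0.1774]
ee_rot: [3.141, 0.0, 1.653]
contact_force: [-0.5, 0.7, -0.9]
width: 0.039
finger_force: 31.0
```

Emit:
send_rows:
  plan:
    - [255,0,0,0.002,0]
    - [255,0,0,0,0]
    - [255,0,0,0,0]

```text
t: 8.2
ee_pos: [0.5934, 0.0417, 0.1752]
ee_rot: [-3.141, -0.0, 1.653]
contact_force: [0.3, 0.8, -0.4]
width: 0.0386
finger_force: 31.0
```

Emit:
send_rows:
  plan:
    - [255,0,0,0.0015,0]
    - [255,0,0,0,0]
    - [255,0,0,0,0]

```text
t: 8.5
ee_pos: [0.5934, 0.0418, 0.1737]
ee_rot: [-3.141, -0.0, 1.653]
contact_force: [0.5, -0.3, -1.0]
width: 0.0391
finger_force: 31.0
```

Emit:
send_rows:
  plan:
    - [120,0,0,0,0]
    - [110,0,0,0,0]
    - [100,0,0,0,0]
    - [95,0,0,0,0]
    - [95,0,0,0,0]
    - [95,0,0,0,0]
    - [95,0,0,0,0]

```text
t: 9.2
ee_pos: [0.5936, 0.0417, 0.1739]
ee_rot: [3.141, 0.0, 1.653]
contact_force: [0.4, 0.3, -0.2]
width: 0.0539
finger_force: 0.3
```

Emit:
send_rows:
  plan:
    - [95,0,0,-0.005,0]
    - [95,0,0,-0.01,0]
    - [95,0,0,-0.01,0]
    - [95,0,0,-0.02,0]
    - [95,0,0,-0.03,0]
    - [95,0,0,-0.03,0]
    - [95,0,0,0,0]
    - [95,0,0,0,0]

```text
t: 10.0
ee_pos: [0.5941, 0.0417, 0.2806]
ee_rot: [3.139, 0.001, 1.653]
contact_force: [-1.0, -0.3, -0.7]
width: 0.0535
finger_force: 0.0
```

```bash
python3 - <<'E'
from h import *
togo((.4547,.0304,.15),94.7)
p,d=optics.camera("wrist"); cv2.imwrite("pics/w3.png",p)
E
```

```text
t 10.0 at [0.5941 0.0417 0.2806] rot [3.139e+00 1.000e-03 1.653e+00] shift [ 0.0003 -0.1402  0.1302] spin 0.01 w 0.0535 F [-0.96 -0.28 -0.72] ff 0.0
```

View pics/w3.png

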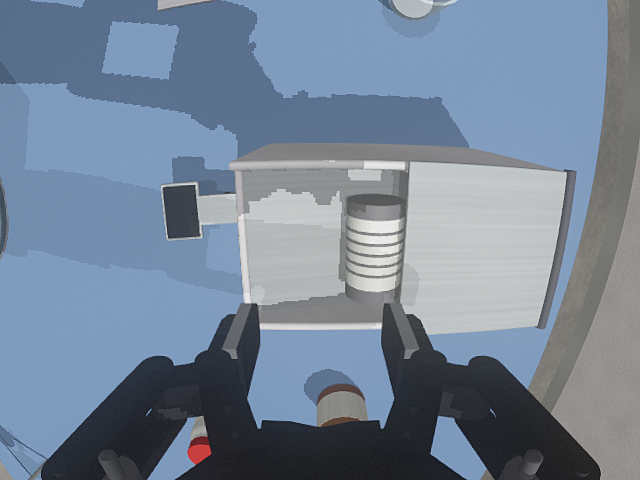

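The cartridge rests crosswise against the lip at (375,250). Next is the pedal.

Emit:
send_rows:
  plan:
    - [255,0,-0.03,0,0]
    - [255,0,-0.03,0,0]
    - [255,0,-0.03,0,0]
    - [255,0,-0.03,0,0]
    - [255,0,-0.02,0,0]
    - [255,0,0,0.035,0]
    - [255,0,0,0.035,0]
    - [255,0,0,0.035,0]
    - [255,0,0,0.035,0]
    - [255,0,0,0.025,0]
    - [255,0,0,0.015,0]
    - [255,0,0,0,0]

```text
t: 11.25
ee_pos: [0.4508, 0.0308, 0.0956]
ee_rot: [-3.134, -0.002, 1.653]
contact_force: [0.6, 0.4, 0.5]
width: 0.0002
finger_force: 0.0
```

Emit:
send_rows:
  plan:
    - [255,0,0,0.005,0]
    - [255,0,0,0.005,0]
    - [255,0,0,0.005,0]
    - [255,0,0,0.002,0]
    - [255,0,0,0,0]
    - [255,0,0,0,0]

```text
t: 11.85
ee_pos: [0.4542, 0.0303, 0.082]
ee_rot: [3.141, 0.0, 1.653]
contact_force: [0.5, 0.1, -0.3]
width: -0.0003
finger_force: 0.0
```

```bash
python3 - <<'E'
from h import *
togo((.4547,.0304,.075),94.7)
E
```

```text
t 11.85 at [0.4542 0.0303 0.082 ] rot [3.141 0.    1.653] shift [0.0001 0.0005 0.007 ] spin 0.01 w -0.0003 F [ 0.52  0.13 -0.3 ] ff 0.0
```

Emit:
send_rows:
  plan:
    - [255,0,0,0.002,0]
    - [255,0,0,0.002,0]
    - [255,0,0,0.002,0]
    - [255,0,0,0.002,0]
    - [255,0,0,0.002,0]
    - [255,0,0,0.002,0]
    - [255,0,0,0.002,0]
    - [255,0,0,0.002,0]
    - [255,0,0,0.002,0]
    - [255,0,0,0.002,0]
    - [255,0,0,0,0]

```text
t: 12.95
ee_pos: [0.4532, 0.0302, 0.0617]
ee_rot: [-3.14, -0.0, 1.653]
contact_force: [-4.0, -0.3, 6.2]
width: 0.0001
finger_force: 3.1
```

Emit:
send_rows:
  plan:
    - [255,0,0,0.002,0]
    - [255,0,0,0.002,0]
    - [255,0,0,0.002,0]
    - [255,0,0,0.002,0]
    - [255,0,0,0.002,0]
    - [255,0,0,0.002,0]
    - [255,0,0,0,0]

```text
t: 13.65
ee_pos: [0.4531, 0.0302, 0.0497]
ee_rot: [-3.139, -0.0, 1.653]
contact_force: [-4.6, -0.9, 5.9]
width: 0.0001
finger_force: 3.4
```

Emit:
send_rows:
  plan:
    - [255,0,0,0.001,0]
    - [255,0,0,0.001,0]
    - [255,0,0,0.001,0]
    - [255,0,0,0.001,0]
    - [255,0,0,0.001,0]
    - [255,0,0,0,0]

```text
t: 14.25
ee_pos: [0.4532, 0.0302, 0.0447]
ee_rot: [-3.14, -0.0, 1.653]
contact_force: [-4.2, -1.4, 6.1]
width: 0.0001
finger_force: 3.3
```

Emit:
send_rows:
  plan:
    - [255,0,0,0.001,0]
    - [255,0,0,0.001,0]
    - [255,0,0,0,0]

```text
t: 14.55
ee_pos: [0.4534, 0.0302, 0.0428]
ee_rot: [-3.14, 0.0, 1.653]
contact_force: [-3.8, -0.5, 5.7]
width: 0.0001
finger_force: 3.2
```

Emit:
send_rows:
  plan:
    - [255,0,0,0.001,0]
    - [255,0,0,0.001,0]
    - [255,0,0,0,0]

```text
t: 14.85
ee_pos: [0.4535, 0.0302, 0.0408]
ee_rot: [-3.14, -0.0, 1.653]
contact_force: [-2.7, -0.8, 6.7]
width: -0.0
finger_force: 3.1
```

Emit:
send_rows:
  plan:
    - [255,0,0,0.001,0]
    - [255,0,0,0,0]

```text
t: 15.05
ee_pos: [0.4536, 0.0302, 0.0399]
ee_rot: [-3.141, 0.0, 1.653]
contact_force: [-3.0, 0.6, 6.1]
width: 0.0005
finger_force: 3.1
```

Emit:
send_rows:
  plan:
    - [255,0,0,0.001,0]
    - [255,0,0,0,0]

```text
t: 15.25
ee_pos: [0.4537, 0.0302, 0.0389]
ee_rot: [-3.141, 0.0, 1.653]
contact_force: [-3.1, 0.0, 5.8]
width: -0.0002
finger_force: 3.0
```

Emit:
send_rows:
  plan:
    - [255,0,0,0.001,0]
    - [255,0,0,0,0]

```text
t: 15.45
ee_pos: [0.4538, 0.0302, 0.0379]
ee_rot: [-3.141, 0.0, 1.653]
contact_force: [-2.1, -0.5, 5.6]
width: -0.0003
finger_force: 3.0
```

Emit:
send_rows:
  plan:
    - [255,0,0,0.001,0]
    - [255,0,0,0,0]

```text
t: 15.65
ee_pos: [0.4539, 0.0302, 0.037]
ee_rot: [-3.141, 0.0, 1.653]
contact_force: [-2.1, 0.3, 4.7]
width: 0.0005
finger_force: 2.9
```

Emit:
send_rows:
  plan:
    - [255,0,0,0.001,0]
    - [255,0,0,0,0]

```text
t: 15.85
ee_pos: [0.454, 0.0303, 0.0362]
ee_rot: [-3.141, 0.0, 1.653]
contact_force: [-2.6, -0.5, 7.0]
width: 0.0
finger_force: 3.9
```

Emit:
send_rows:
  plan:
    - [255,0,0,0.001,0]
    - [255,0,0,0,0]

```text
t: 16.05
ee_pos: [0.4542, 0.0302, 0.0357]
ee_rot: [-3.142, 0.0, 1.653]
contact_force: [-4.3, 0.2, 12.7]
width: -0.0002
finger_force: 6.9
```

Emit:
send_rows:
  plan:
    - [255,0,0,0.0003,0]
    - [255,0,0,0,0]
    - [255,0,0,0,0]
    - [255,0,0,0,0]
    - [255,0,0,0,0]
    - [255,0,0,0,0]

```text
t: 16.65
ee_pos: [0.4542, 0.0302, 0.0356]
ee_rot: [3.142, 0.0, 1.653]
contact_force: [-5.2, 1.2, 14.3]
width: 0.0001
finger_force: 7.8
```

```bash
python3 - <<'E'
from h import *
p,d=optics.camera("top"); p2,_=optics.camera("scene")
a=cv2.resize(p[80:320,220:460],(400,400)); b=cv2.resize(p2[150:450,150:450],(400,400))
cv2.imwrite("pics/o1.png",np.hstack([a,b]))
E
```

```text
(no output)
```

View pics/o1.png

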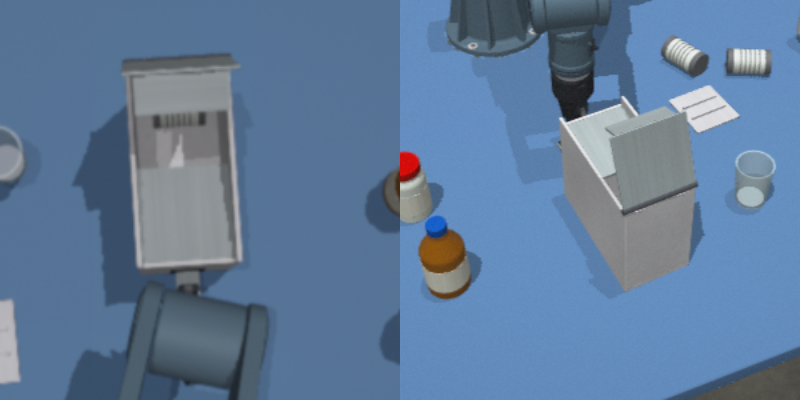

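The lid is open, and the cartridge lies inside the bin (crop (180,118)). I'll hold about half a second more, then ease up.

Emit:
send_rows:
  plan:
    - [255,0,0,0,0]
    - [255,0,0,0,0]
    - [255,0,0,0,0]
    - [255,0,0,0,0]
    - [255,0,0,0,0]
    - [255,0,0,0,0]
    - [255,0,0,-0.001,0]
    - [255,0,0,-0.0015,0]
    - [255,0,0,-0.002,0]
    - [255,0,0,-0.002,0]
    - [255,0,0,-0.002,0]
    - [255,0,0,-0.002,0]

```text
t: 17.95
ee_pos: [0.4533, 0.0302, 0.0451]
ee_rot: [-3.14, -0.0, 1.653]
contact_force: [-5.1, -0.3, 5.9]
width: -0.0001
finger_force: 3.2
```

Emit:
send_rows:
  plan:
    - [255,0,0,-0.002,0]
    - [255,0,0,-0.002,0]
    - [255,0,0,-0.002,0]
    - [255,0,0,-0.002,0]
    - [255,0,0,-0.002,0]
    - [255,0,0,-0.002,0]
    - [255,0,0,-0.002,0]
    - [255,0,0,-0.002,0]
    - [255,0,0,-0.002,0]
    - [255,0,0,-0.002,0]
    - [255,0,0,-0.0015,0]
    - [255,0,0,-0.0015,0]

```text
t: 19.15
ee_pos: [0.4548, 0.0302, 0.0688]
ee_rot: [3.14, 0.0, 1.653]
contact_force: [-0.2, 1.1, 6.0]
width: -0.0003
finger_force: 3.0
```

Emit:
send_rows:
  plan:
    - [255,0,0,-0.0015,0]
    - [255,0,0,-0.0015,0]
    - [255,0,0,-0.0015,0]
    - [255,0,0,-0.0015,0]
    - [255,0,0,-0.0015,0]
    - [255,0,0,-0.0015,0]
    - [255,0,0,-0.0015,0]
    - [255,0,0,-0.0015,0]
    - [255,0,0,-0.0015,0]
    - [255,0,0,-0.0015,0]

```text
t: 20.15
ee_pos: [0.4538, 0.0302, 0.083]
ee_rot: [-3.141, -0.0, 1.653]
contact_force: [0.1, -0.2, -0.5]
width: -0.0
finger_force: 0.0
```

Emit:
send_rows:
  plan:
    - [255,0,0,-0.01,0]
    - [255,0,0,-0.03,0]
    - [255,0,0,-0.03,0]
    - [255,0,0,-0.03,0]
    - [255,0,0,0,0]
    - [255,0,0,0,0]
    - [255,0,0,0,0]

```text
t: 20.85
ee_pos: [0.4533, 0.0304, 0.1822]
ee_rot: [-3.14, -0.0, 1.653]
contact_force: [-0.4, 0.2, 0.7]
width: -0.0
finger_force: 0.0
```

```bash
python3 - <<'E'
from h import *
p,d=optics.camera("top"); p2,_=optics.camera("scene")
P=cloud("top",d); m=(np.hypot(P[...,0]-.71,P[...,1]-.05)<.04); print(np.percentile(P[m][:,2],[5,50,95]))
print(sensors.state()["contact_force"])
a=cv2.resize(p[80:320,220:460],(400,400)); b=cv2.resize(p2[150:450,150:450],(400,400))
cv2.imwrite("pics/o2.png",np.hstack([a,b]))
E
```

```text
[0.19665333 0.19999903 0.20355173]
[-0.49088253  0.4641276   0.41624757]
```

View pics/o2.png

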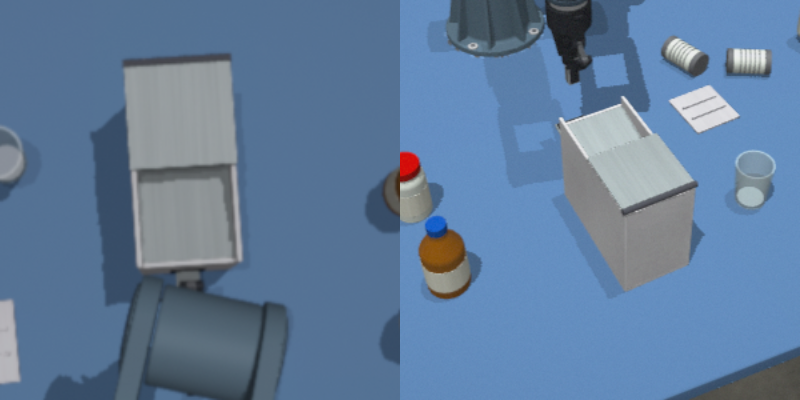

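The lid is shut and level at z 0.200, the chute is empty, the hand is clear, and the bottles and beaker haven't moved.

```bash
python3 -c "
from rig import manip; print(manip.close_job())"
```

```text
the job is handed in; nothing more can be done
None
```

The job is handed in: the cartridge is in the bin, the pedal was held on its stop at about 15 N and eased back up over about 2.5 s, the lid is shut, and the bottles and beaker stand where they were; no verdict came back.

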